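# Swipe-test a touch-ring board in its fixture

## Task

Test the touch ring of the board in the fixture: run the fingertips lightly round the gold ring on the board, over every segment in turn from the end with the smallest printed dot to the end with the biggest one, without ever pressing the board fully down on its springs or touching the round key in the middle. Finish with the fingertips still resting lightly on the last segment, holding there so that the tester can take its end reading. Do not shift the fixture or disturb anything else on the bench.

Things in the scene. Friction and masses are not known exactly. Their poses are not given: they have to be found in the camera images.
- fixture: test fixture: beige box, black deck 259 x 214 mm at height 60 mm, about 3 kg, not fastened. Origin on the bench under the ring's centre; z up, -x to its 65 mm wide front ledge. The green 150 mm square board rides over the deck on springs, its top at 85 mm, ring segments at 86 mm. Hold-downs at the corners rise 10 mm over the board, 90 mm or more from the ring's centre; a 6 mm high white socket in the ring's opening, 58 mm off
- board (a joint): how far the board is pressed down on its spring probes, in m: 0 = free, at the top; 0.006 = fully down on the stops. About 1.5 N per mm pressed, whichever part of the board is pressed; it goes straight down without tilting
- key: round gold touch key in the middle of the ring, 30 mm across, flush with the segments; not to be touched. Origin at the centre of its top face, which is the ring's centre
- pad0: low end (smallest printed dot) of the eight gold touch segments, pad0 to pad7 (biggest dot), clockwise seen from above, 30 degrees apart on a circle of radius 50 mm, all at one height. Each is 12 mm wide across the ring, about 25 mm long along it. Origin at the middle of its top face; x points outward from the ring's centre, z up
- pad1: touch segment number 2 of 8 of the ring, as pad0. Origin at the middle of its top face, x outward from the ring's centre
- pad2: touch segment number 3 of 8 of the ring, as pad0. Origin at the middle of its top face, x outward from the ring's centre
- pad3: touch segment number 4 of 8 of the ring, as pad0. Origin at the middle of its top face, x outward from the ring's centre
- pad4: touch segment number 5 of 8 of the ring, as pad0. Origin at the middle of its top face, x outward from the ring's centre
- pad5: touch segment number 6 of 8 of the ring, as pad0. Origin at the middle of its top face, x outward from the ring's centre
- pad6: touch segment number 7 of 8 of the ring, as pad0. Origin at the middle of its top face, x outward from the ring's centre
- pad7: touch segment number 8 of 8 of the ring, the high end, biggest dot; as pad0. Origin at the middle of its top face, x outward from the ring's centre
- jar: amber glass jar with a white cap, 30 mm across and 38 mm tall, standing on the fixture's front ledge; leave alone. Origin under its centre
- driver: small screwdriver, red 60 mm handle and steel blade, about 110 mm long and 13 mm thick, lying on the fixture's front ledge; leave alone. Origin at its underside near the middle
- spool: spool of solder, 52 mm across, 46 mm tall, standing on the bench beside the fixture; leave alone. Origin under its centre
- spare: spare green circuit board without a ring, 85 x 60 mm, parts up to 14 mm tall, lying on the bench beside the fixture; leave alone. Origin under its centre
- pliers: pliers with red handles, about 155 mm long, 13 mm thick, lying on the bench beyond the fixture; leave alone. Origin at the underside, at the pivot
- tray: blue open parts tray, 120 x 100 x 35 mm, on the bench at the right; leave alone. Origin under its centre
- bottle: white plastic bottle with blue cap, 48 mm across, 120 mm tall, on the bench at the left; leave alone. Origin under its centre

How it is judged:
On the way, in this order (a step that is already met when the one before it is completed fails the run):
1. the low-end segment (smallest dot) is touched (contact force between the fingers and pad0 above 0.2 N), for 0.04 s.
2. the fingertips have come on to segment 2 and left segment 1 (contact force between the fingers and pad1 above 0.2 N and not (contact force between the fingers and pad0 above 0.05 N)), for 0.04 s.
3. the fingertips have come on to segment 3 and left segment 2 (contact force between the fingers and pad2 above 0.2 N and not (contact force between the fingers and pad1 above 0.05 N)), for 0.04 s.
4. the fingertips have come on to segment 4 and left segment 3 (contact force between the fingers and pad3 above 0.2 N and not (contact force between the fingers and pad2 above 0.05 N)), for 0.04 s.
5. the fingertips have come on to segment 5 and left segment 4 (contact force between the fingers and pad4 above 0.2 N and not (contact force between the fingers and pad3 above 0.05 N)), for 0.04 s.
6. the fingertips have come on to segment 6 and left segment 5 (contact force between the fingers and pad5 above 0.2 N and not (contact force between the fingers and pad4 above 0.05 N)), for 0.04 s.
7. the fingertips have come on to segment 7 and left segment 6 (contact force between the fingers and pad6 above 0.2 N and not (contact force between the fingers and pad5 above 0.05 N)), for 0.04 s.
At the end, for the whole second after the job is handed in: The fingertips rest still on the high-end segment with 0.2 to 9 N, the board is less than 5.5 mm down on its springs, the fixture is within 10 mm and every other thing within 20 mm of where it started (contact force between the fingers and pad7 between 0.2 and 9 N and value of joint board below 0.0055 m and distance of fixture from where it was at the start of the episode below 0.01 m and distance of each of jar, driver, spool, spare, pliers, tray, bottle from where it was at the start of the episode below 0.02 m); the arm keeps its last pose, push and grip.
It fails at once if the board is pressed down fully on its springs (5.5 mm or more) (value of joint board above 0.0055 m).
It fails at once if the round key in the middle is touched (contact force between the fingers and key above 0.2 N).
It fails at once if the fixture is lifted, carried or shoved more than 10 mm (distance of fixture from where it was at the start of the episode above 0.01 m).
It fails at once if the jar, screwdriver, spool, spare board, pliers, tray or bottle is lifted, carried or knocked (more than 20 mm) (distance of any of jar, driver, spool, spare, pliers, tray, bottle from where it was at the start of the episode above 0.02 m).
It also fails if it takes over 42 s, if anything falls off the work surface, if the arm or the gripper's body presses on something with over 40 N, if the wrist force passes 120 N, or if a joint passes its speed limit or range.

## Robot

A 7-joint arm with a two-finger parallel gripper is mounted at the origin on the work surface. World frame = base frame: x ahead of the robot, y to its left, z up, the work surface at z = 0. Lengths are in m, angles in rad, forces in N, time in s.
With the tool pointing down it reaches from about 0.425 to 0.875 m from the base axis. Payload 8.4 kg.
Tool frame: the origin (TCP) lies at the very end of the fingers, on their centre line; the grasp point (between the pads) lies 19 mm behind it; x points along the fingers, y is the direction in which the jaws open and shut, and the axes are right-handed (so a half turn about x gives the same grasp; the last joint's range is limited). The gripper opens to 85 mm and grips with 20 to 120 N. Pads are 22 mm wide; open, the fingers measure 114 mm over their backs; the gripper's body (76 mm by 85 mm) begins 54 mm behind the grasp point. The pads swing forward as they close: fully open they stand 13 mm farther back than shut.
Start: joints at [1.144, 0.333, 0.04, 1.465, -0.013, 1.343, -0.059], TCP at [0.209, -0.615, 0.231] pointing down, gripper open.
Joint ranges: [-2.58, 2.58], [-0.38, 2.09], [-1.3, 1.39], [0.25, 2.4], [-1.5, 4.64], [0.08, 2.09], [-2.65, 2.65]. Speed limits (rad/s): [2.22, 2.22, 2.79, 2.79, 3.14, 3.14, 3.14].

## Interface

Orientations are given as [roll, pitch, yaw] about the fixed x, y, z axes, in that order (R = Rz(yaw) Ry(pitch) Rx(roll)).
In Python, from workcell import arm gives the robot as it stands.
- The arm moves only by the tool move_arm, never from a script. Its argument "series" is a list of rows, each an object of numbers: "tx", "ty", "tz": the shift along the tool's x, y, z in mm; "rx", "ry", "rz": the turn, a rotation vector about the tool's x, y, z in rad. In form: [{"tx": .., "ty": .., "tz": .., "rx": .., "ry": .., "rz": ..}, ...]. A call has 1 to 10 rows; each row is the pose to reach, as a shift and turn from the pose commanded when the call began, along the tool's axes at that moment; what a row does not reach only later rows make up. A row lasts 1/10 s, in which the tool goes at most 50 mm and 8.59 degrees, less where a joint would pass 70% of its speed; a pose out of reach is approached as far as the arm can. A call with a gripper value outside its range is refused whole. "claw" is the closure, from -1 (fully open) to 1 (shut), set as the call begins (left out, the last holds). The fingers move at their own pace and stop on an object; "newtons" is the grip in N (left out, the last holds). Time passes only in rows, so rows that repeat a pose let the fingers close. It gives the time, the measured TCP pose, the force and the opening at its end, in the units of the state.
- arm.observe(): the state, without advancing time (a new reading comes with each control period).
- arm.get_image(name): name is "scene" or "top" or "wrist"; returns the picture (480x640x3 uint8, blue, green, red); there is no depth.
- arm.camera_model(name): a dict with "fovy" (degrees; the focal length in pixels is half the picture's height over the tangent of half this angle, whatever the lens; pixels are square), "cx", "cy" (the principal point, pixels), "position" and "rotation" of the camera in the world; the wrist camera has in their place "tool_from_camera" (4x4, takes a point from camera to tool coordinates, whose origin is the TCP and whose axes are the tool frame's). Camera axes: x right, y down, z forward; pixel columns grow to the right and rows downward; lengths in m; the calibration is good to about 2 mm. A picture is of the moment at which its call begins: read the wrist's pose just before it. camera_model takes no time and is no camera call.
- arm.finish_job(): hands the job in, once; it reports no verdict.
Trained networks look in the newest picture that a camera, given by its name, has taken for a name from the list of things; names that differ only in an ending like _2 or _b are one class to them, and where a whole thing is asked for, a point or a joint stands for the part that bears it (a point fixed in the world has none). Each returns a list of dicts, best first, with "p" (0 to 1); they miss things now and then, are a little off and sometimes report something else, mostly with a low value. They report only what shows in the picture. A call takes as long as a camera call.
- arm.outline_of(camera, target): "region" (480x640 bool, what is visible of it) and "at" ([row, column] in pixels, amid what is visible of it).
- arm.landmark_of(camera, target): "at" ([row, column] in pixels: a listed point, or the origin of a listed thing).
The state is a dict: "time_s": time; "qpos": joint angles; "joint_vel": joint speeds; "effort": joint torques, N m; "tool_pos": TCP position; "orientation": TCP orientation; "wrist_force": force on the tool from outside, world axes, zero at the start; "ft_torque": the same for the moment, N m; "gripper_width": opening from 0.0 (shut) to 1.0 (fully open).
Only numpy, scipy, OpenCV 4.12 (cv2) and the standard library are available. Lean on these libraries where they do the work, as an engineer would, in place of code of your own. Each camera call takes 0.05 s, during which the arm holds its last target.

## Working session

There is one attempt and no reset: what is moved stays moved. The work goes in short steps, Python scripts to look and compute and a tool call to move; the robot and the scene stay as the last step left them, time stands still between calls to the robot, and variables do not carry over. Pictures are saved under pics/ and viewed, and the job is handed in when it is done.

Besides the shell and the picture viewer there is one more tool, called after "Request:" as name(argument=value, ...), one argument or row to a line, values as JSON. move_arm: Moves the arm, as the interface text tells. Its arguments: {"type":"object","properties":{"series":{"type":"array"},"claw":{"type":"number"},"newtons":{"type":"number"}},"required":["series"]}

```bash
mkdir -p pics; ls; python3 - <<'E'
from workcell import arm
import cv2
s=arm.observe()
for k in s: print(k,s[k])
for n in ["scene","top","wrist"]:
    im=arm.get_image(n); cv2.imwrite(f"pics/{n}0.png",im)
    print(n,arm.camera_model(n))
E
```

```text
pics
time_s 0.0
qpos [ 1.14380007  0.33392876  0.03985426  1.4662437  -0.01337865  1.34330229
 -0.05850894]
joint_vel [ 0.00080027 -0.0006035  -0.00116794  0.00139667  0.00181387  0.00112545
  0.00020297]
effort [-3.32275858e-04 -6.58547330e+01  1.36498611e+00 -4.05556548e+01
  1.67372322e-02  1.26700927e-02 -5.41580664e-05]
tool_pos [ 0.20910714 -0.61497686  0.23042295]
orientation [-1.49347831  1.56917973  1.9759081 ]
wrist_force [ 0.35328116 -0.14356176  0.74521953]
ft_torque [ 0.01192832  0.03190259 -0.0001038 ]
gripper_width 1.0021027783795384
scene {'fovy': 53.377781446049035, 'cx': 325.56643552929273, 'cy': 239.82976669381955, 'position': array([ 1.44423074, -0.17190385,  1.03430857]), 'rotation': array([-2.39205326,  0.00530748,  1.37240501])}
top {'fovy': 56.05768965672113, 'cx': 310.4019782764241, 'cy': 240.9655520477783, 'position': array([ 0.42378486, -0.01443148,  1.08092949]), 'rotation': array([-2.96241499, -0.00442426, -1.55023173])}
wrist {'fovy': 62.28978817590809, 'cx': 318.1334427904673, 'cy': 234.93246135247765, 'tool_from_camera': array([[ 7.34163935e-04, -3.07439525e-01,  9.51567338e-01,
        -1.43674816e-01],
       [ 9.99999473e-01,  9.09020825e-04, -4.77837562e-04,
         5.96488871e-04],
       [-7.18088374e-04,  9.51567187e-01,  3.07440031e-01,
        -7.90619801e-02],
       [ 0.00000000e+00,  0.00000000e+00,  0.00000000e+00,
         1.00000000e+00]])}
```

View pics/top0.png

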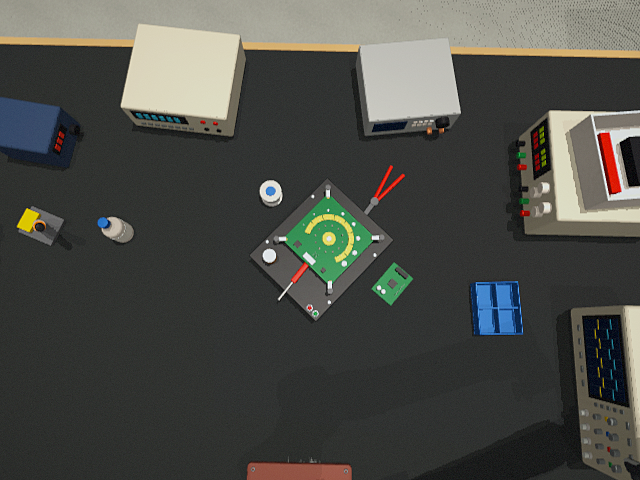

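View pics/scene0.png

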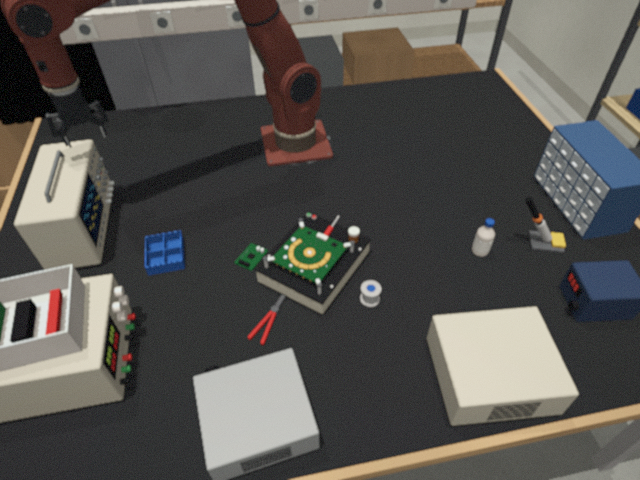

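```bash
cat > h.py <<'E'
import numpy as np, cv2
from scipy.spatial.transform import Rotation as R
from workcell import arm
def rpy(o): return R.from_euler('xyz',o).as_matrix()
def cam(n,state=None):
    m=arm.camera_model(n); f=240/np.tan(np.radians(m['fovy']/2))
    if 'position' in m: return f,m['cx'],m['cy'],rpy(m['rotation']),np.array(m['position'])
    T=np.array(m['tool_from_camera']); Rt=rpy(state['orientation'])
    return f,m['cx'],m['cy'],Rt@T[:3,:3],Rt@T[:3,3]+state['tool_pos']
def to_z(c,at,z):
    f,cx,cy,Rc,p=c; d=Rc@np.array([(at[1]-cx)/f,(at[0]-cy)/f,1]); return p+d*(z-p[2])/d[2]
def proj(c,P):
    f,cx,cy,Rc,p=c; q=Rc.T@(np.asarray(P)-p); return np.array([q[1]/q[2]*f+cy,q[0]/q[2]*f+cx])
E
python3 - <<'E'
from h import *
for n in ["top","scene"]:
    arm.get_image(n); c=cam(n)
    for t,z in [("key",.086)]+[(f"pad{i}",.086) for i in range(8)]+[("jar",.06),("driver",.06),("fixture",0)]:
        r=arm.landmark_of(n,t)
        print(n,t,[(np.round(x['at'],1),round(x['p'],2),np.round(to_z(c,x['at'],z)[:2],4)) for x in r[:2]])
print(arm.observe()['time_s'])
E
```

```text
top key [(array([239.6, 327.8]), 0.46, array([ 0.608 , -0.0541]))]
top pad0 [(array([228.5, 306.4]), 0.62, array([ 0.6324, -0.0055])), (array([218.2, 340.5]), 0.61, array([ 0.6579, -0.0822]))]
top pad1 [(array([228.5, 306.4]), 0.62, array([ 0.6324, -0.0055])), (array([218.2, 340.5]), 0.61, array([ 0.6579, -0.0822]))]
top pad2 [(array([228.5, 306.4]), 0.62, array([ 0.6324, -0.0055])), (array([218.2, 340.5]), 0.61, array([ 0.6579, -0.0822]))]
top pad3 [(array([228.5, 306.4]), 0.62, array([ 0.6324, -0.0055])), (array([218.2, 340.5]), 0.61, array([ 0.6579, -0.0822]))]
top pad4 [(array([228.5, 306.4]), 0.62, array([ 0.6324, -0.0055])), (array([218.2, 340.5]), 0.61, array([ 0.6579, -0.0822]))]
top pad5 [(array([228.5, 306.4]), 0.62, array([ 0.6324, -0.0055])), (array([218.2, 340.5]), 0.61, array([ 0.6579, -0.0822]))]
top pad6 [(array([228.5, 306.4]), 0.62, array([ 0.6324, -0.0055])), (array([218.2, 340.5]), 0.61, array([ 0.6579, -0.0822]))]
top pad7 [(array([228.5, 306.4]), 0.62, array([ 0.6324, -0.0055])), (array([218.2, 340.5]), 0.61, array([ 0.6579, -0.0822]))]
top jar [(array([258.5, 2
[... 883 characters left out ...]
y([264.2, 312.7]), 0.61, array([ 0.6558, -0.0525]))]
scene pad5 [(array([247. , 477.3]), 0.63, array([0.6854, 0.3888])), (array([264.2, 312.7]), 0.61, array([ 0.6558, -0.0525]))]
scene pad6 [(array([247. , 477.3]), 0.63, array([0.6854, 0.3888])), (array([264.2, 312.7]), 0.61, array([ 0.6558, -0.0525]))]
scene pad7 [(array([247. , 477.3]), 0.63, array([0.6854, 0.3888])), (array([264.2, 312.7]), 0.61, array([ 0.6558, -0.0525]))]
scene jar [(array([238.5, 354.7]), 0.61, array([0.5656, 0.0825]))]
scene driver [(array([232.3, 333.2]), 0.4, array([0.53  , 0.0286])), (array([240.3, 355.8]), 0.22, array([0.5729, 0.0838]))]
scene fixture [(array([275. , 311.8]), 0.73, array([ 0.6221, -0.0511]))]
1.45
```

```bash
python3 - <<'E'
import cv2
im=cv2.imread('pics/top0.png')[170:330,240:420]
cv2.imwrite('pics/topz.png',cv2.resize(im,None,fx=3.7,fy=3.7,interpolation=cv2.INTER_CUBIC))
E
```

```text
(no output)
```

View pics/topz.png

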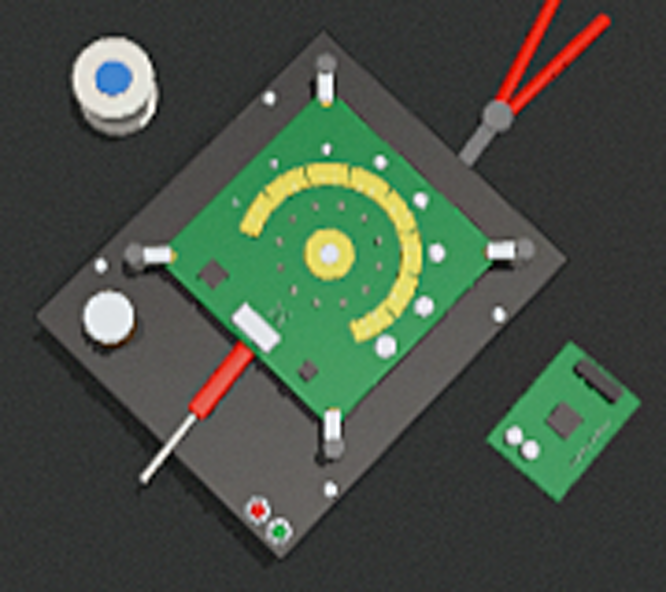

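```bash
python3 - <<'E'
from h import *
s=arm.observe(); print(np.round(rpy(s['orientation']),3))
t=cam("top");sc=cam("scene")
print(proj(t,s['tool_pos']),proj(sc,s['tool_pos']))
def tri(a,b):
    P=[]
    for c,at in((t,a),(sc,b)):
        f,cx,cy,Rc,p=c; d=Rc@np.array([(at[1]-cx)/f,(at[0]-cy)/f,1]); P.append((p,d/np.linalg.norm(d)))
    A=sum(np.eye(3)-np.outer(d,d) for p,d in P); b=sum((np.eye(3)-np.outer(d,d))@p for p,d in P)
    return np.linalg.solve(A,b)
# scope near-left upper-left corner in top (572,307): scene front-bottom corner (85,265)?; top corner(62,245)
print(tri((307,572),(265,82)),tri((307,572),(243,63)))
for z in (0,.1,.15,.2): print(z,to_z(t,(307,572),z),to_z(t,(478,586),z),to_z(sc,(145,95),z))
print(to_z(t,(238.6,329.2),.086),to_z(sc,(252.3,308.5),.086))
E
```

```text
[[-0.     0.322 -0.947]
 [ 0.    -0.947 -0.322]
 [-1.    -0.    -0.   ]]
[452.83439316 645.12134298] [143.77836678  88.2673686 ]
[ 0.4719964  -0.65837574  0.00658019] [ 0.46971643 -0.64772659  0.08388327]
0 [ 0.47325233 -0.64087814  0.        ] [ 0.09557904 -0.64080177  0.        ] [-0.13358352 -0.71792662  0.        ]
0.1 [ 0.46867595 -0.5829237   0.1       ] [ 0.12594234 -0.58285439  0.1       ] [ 0.01896421 -0.66513553  0.1       ]
0.15 [ 0.46638775 -0.55394648  0.15      ] [ 0.14112399 -0.5538807   0.15      ] [ 0.09523808 -0.63873998  0.15      ]
0.2 [ 0.46409956 -0.52496925  0.2       ] [ 0.15630563 -0.52490701  0.2       ] [ 0.17151195 -0.61234444  0.2       ]
[ 0.61033937 -0.0572154   0.086     ] [ 0.61303851 -0.05606746  0.086     ]
```

Request:
move_arm(
  series=[
    {"tx": -40,"ty": 0,"tz": 0},
    {"tx": -70,"ty": 0,"tz": 0},
    {"tx": -70,"ty": -26,"tz": -37},
    {"tx": -70,"ty": -52,"tz": -73},
    {"tx": -70,"ty": -78,"tz": -110},
    {"tx": -70,"ty": -104,"tz": -146},
    {"tx": -70,"ty": -130,"tz": -183},
    {"tx": -70,"ty": -156,"tz": -220},
    {"tx": -70,"ty": -182,"tz": -256},
    {"tx": -70,"ty": -208,"tz": -293},
  ],
  claw=1,
  newtons=40,
)

```text
invalid input at $.series[0]: expected keys tx, ty, tz, rx, ry, rz
```

Request:
move_arm(
  series=[
    {"tx": 0,"ty": -26,"tz": -37},
    {"tx": 0,"ty": -52,"tz": -73},
    {"tx": 0,"ty": -78,"tz": -110},
    {"tx": 10,"ty": -104,"tz": -146},
    {"tx": 20,"ty": -130,"tz": -183},
    {"tx": 30,"ty": -156,"tz": -220},
    {"tx": 40,"ty": -182,"tz": -256},
    {"tx": 50,"ty": -191,"tz": -267},
    {"tx": 50,"ty": -191,"tz": -267},
  ],
)

```text
invalid input at $.series[0]: expected keys tx, ty, tz, rx, ry, rz
```

```bash
cat > look.py <<'E'
from h import *
import sys
s=arm.observe(); im=arm.get_image("wrist"); cv2.imwrite(f"pics/{sys.argv[1]}.png",im)
print(s['time_s'],s['tool_pos'],np.round(s['qpos'],3),s['wrist_force'],s['gripper_width']); print(np.round(rpy(s['orientation']),3))
np.save(sys.argv[1]+'.npy',np.r_[s['tool_pos'],s['orientation']])
E
python3 look.py w1
```

```text
1.45 [ 0.20924208 -0.61535404  0.23129901] [ 1.144  0.333  0.04   1.465 -0.013  1.343 -0.058] [0.07127369 0.36900757 0.49138459] 0.9991016000384249
[[-0.     0.322 -0.947]
 [ 0.    -0.947 -0.322]
 [-1.    -0.    -0.   ]]
```

View pics/w1.png

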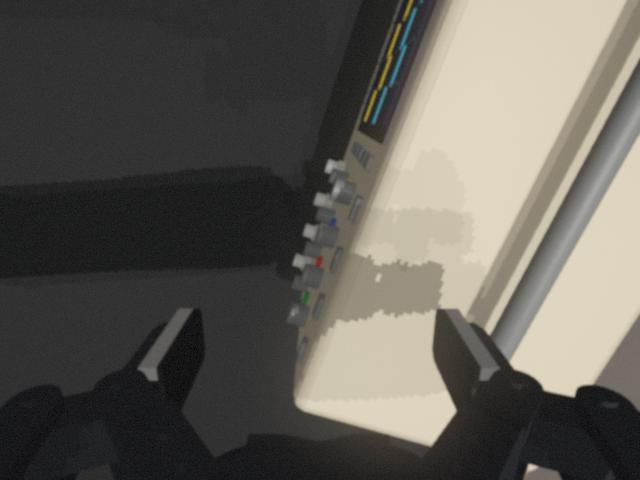

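Request:
move_arm(
  series=[
    {"tx": -40,"ty": 0,"tz": 0,"rx": 0,"ry": 0,"rz": 0},
    {"tx": -70,"ty": 0,"tz": 0,"rx": 0,"ry": 0,"rz": 0},
    {"tx": -70,"ty": -26,"tz": -37,"rx": 0,"ry": 0,"rz": 0},
    {"tx": -70,"ty": -52,"tz": -73,"rx": 0,"ry": 0,"rz": 0},
    {"tx": -70,"ty": -78,"tz": -110,"rx": 0,"ry": 0,"rz": 0},
    {"tx": -70,"ty": -104,"tz": -146,"rx": 0,"ry": 0,"rz": 0},
    {"tx": -70,"ty": -130,"tz": -183,"rx": 0,"ry": 0,"rz": 0},
    {"tx": -70,"ty": -156,"tz": -220,"rx": 0,"ry": 0,"rz": 0},
    {"tx": -70,"ty": -182,"tz": -256,"rx": 0,"ry": 0,"rz": 0},
    {"tx": -70,"ty": -208,"tz": -293,"rx": 0,"ry": 0,"rz": 0},
  ],
  claw=1,
  newtons=40,
)

```text
time_s: 2.5
tool_pos: [0.4204, -0.3226, 0.3016]
orientation: [1.932, 1.57, -0.882]
wrist_force: [-0.5, -2.0, -0.3]
gripper_width: 0.0
```

Request:
move_arm(
  series=[
    {"tx": 0,"ty": -26,"tz": -37,"rx": 0,"ry": 0,"rz": 0},
    {"tx": 0,"ty": -52,"tz": -73,"rx": 0,"ry": 0,"rz": 0},
    {"tx": 0,"ty": -78,"tz": -110,"rx": 0,"ry": 0,"rz": 0},
    {"tx": 10,"ty": -104,"tz": -146,"rx": 0,"ry": 0,"rz": 0},
    {"tx": 20,"ty": -130,"tz": -183,"rx": 0,"ry": 0,"rz": 0},
    {"tx": 30,"ty": -156,"tz": -220,"rx": 0,"ry": 0,"rz": 0},
    {"tx": 40,"ty": -182,"tz": -256,"rx": 0,"ry": 0,"rz": 0},
    {"tx": 50,"ty": -191,"tz": -267,"rx": 0,"ry": 0,"rz": 0},
    {"tx": 50,"ty": -191,"tz": -267,"rx": 0,"ry": 0,"rz": 0},
  ],
)

```text
time_s: 3.4
tool_pos: [0.611, -0.0543, 0.2494]
orientation: [-0.902, 1.568, 2.572]
wrist_force: [-0.2, -1.0, -0.2]
gripper_width: 0.002
```

```bash
python3 look.py w1
```

```text
3.4 [ 0.61101346 -0.05432804  0.24941954] [ 0.376  0.287 -0.445  1.51   0.123  1.375 -1.315] [-0.2104981  -0.99519857 -0.210578  ] 0.001966541944982803
[[-0.003  0.326 -0.945]
 [ 0.002 -0.945 -0.326]
 [-1.    -0.002  0.002]]
```

View pics/w1.png

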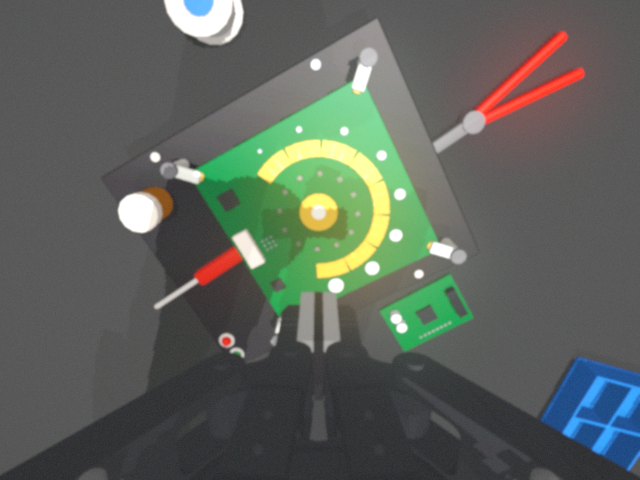

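```bash
cat > ring.py <<'E'
from h import *
from scipy.optimize import least_squares
import sys
n=sys.argv[1]; im=cv2.imread(f'pics/{n}.png'); v=np.load(n+'.npy'); c=cam('wrist',dict(tool_pos=v[:3],orientation=v[3:]))
hsv=cv2.cvtColor(im,cv2.COLOR_BGR2HSV)
m=cv2.inRange(hsv,(18,90,70),(35,255,255))
k,lab,st,cen=cv2.connectedComponentsWithStats(cv2.morphologyEx(m,cv2.MORPH_CLOSE,np.ones((5,5))))
for i in range(1,k):
    if st[i,4]>60: print(i,st[i],cen[i], to_z(c,cen[i][::-1],.086))
big=1+np.argmax(st[1:,4])
ys,xs=np.nonzero(lab==big); P=np.array([to_z(c,(y,x),.086)[:2] for y,x in zip(ys,xs)])
# fit: centre such that radii fill 44..56
f=lambda q: np.maximum(0,abs(np.hypot(P[:,0]-q[0],P[:,1]-q[1])-.05)-.0055)*1e3+ 0.02*(np.hypot(P[:,0]-q[0],P[:,1]-q[1])-.05)*1e3
r=least_squares(f,P.mean(0)); C=r.x; rad=np.hypot(*(P-C).T); ang=np.degrees(np.unwrap(np.arctan2(*(P-C).T[::-1])))
print('centre',C,'radius',np.percentile(rad,[1,50,99]))
a=np.degrees(np.arctan2(*(P-C).T[::-1])); h=np.histogram(a,bins=72,range=(-180,180))[0]; print(h)
np.save('C.npy',C)
E
python3 ring.py w1
```

```text
2 [ 258  140  133  139 4251] [340.07057163 198.74147259] [ 0.62572799 -0.0675963   0.086     ]
4 [ 299  193   40   39 1066] [318.2879925  211.98780488] [ 0.60989934 -0.05488239  0.086     ]
centre [ 0.61001992 -0.05501992] radius [0.04314891 0.05044721 0.05694436]
[  0   0   0  60  86  85  83  86  86  80  86  86  88  85  88  87  90  91
  91  91  94  92  89  94  95  97  97  92  98  94  94  98 100  89  81  18
  38  19  70  96  99 104 100 103 105  92 102  96 104 100 100  52   0   0
   0   0   0   0   0   0   0   0   0   0   0   0   0   0   0   0   0   0]
```

```bash
cat > plan.py <<'E'
from h import *
import json
C=np.array([.6105,-.0555]); TH=np.radians(15); E=7.5e-3
def pose(phi,z,r=.05,th=TH):
    a=np.radians(phi); u=np.array([np.cos(a),np.sin(a),0]); y0=np.array([np.sin(a),-np.cos(a),0]); d=np.array([0,0,-1.])
    x=np.cos(th)*d-np.sin(th)*y0; y=np.cos(th)*y0+np.sin(th)*d
    M=np.c_[x,y,-u]; e=np.array([C[0]+r*u[0],C[1]+r*u[1],z])
    return e-M@np.array([0,E,0]),M
def rows(p0,M0,targets):
    out=[]
    for p,M in targets:
        t=M0.T@(p-p0)*1e3; w=R.from_matrix(M0.T@M).as_rotvec()
        out.append(dict(zip(["tx","ty","tz","rx","ry","rz"],[round(float(q),1) for q in t]+[round(float(q),3) for q in w])))
    print(json.dumps(out)); return out
def here():
    s=arm.observe(); print('t',s['time_s'],'p',np.round(s['tool_pos'],4),'q',np.round(s['qpos'],3),'F',np.round(s['wrist_force'],2),'w',round(s['gripper_width'],3))
    return np.array(s['tool_pos']),rpy(s['orientation'])
E
python3 - <<'E'
from plan import *
p0,M0=here(); p,M=pose(62,.125)
w=R.from_matrix(M0.T@M).as_rotvec()
T=[]
for i in range(1,8):
    f=i/7; T.append((p0+(p-p0)*f,M0@R.from_rotvec(w*f).as_matrix()))
T+= [T[-1]]*2
rows(p0,M0,T)
E
```

```text
t 3.45 p [ 0.6107 -0.0567  0.2504] q [ 0.378  0.285 -0.443  1.51   0.123  1.376 -1.314] F [ 0.24 -0.07  0.31] w 0.0
[{"tx": 17.6, "ty": -5.8, "tz": -4.6, "rx": -0.107, "ry": -0.014, "rz": -0.035}, {"tx": 35.3, "ty": -11.6, "tz": -9.1, "rx": -0.214, "ry": -0.028, "rz": -0.071}, {"tx": 52.9, "ty": -17.4, "tz": -13.7, "rx": -0.321, "ry": -0.042, "rz": -0.106}, {"tx": 70.5, "ty": -23.2, "tz": -18.3, "rx": -0.428, "ry": -0.056, "rz": -0.142}, {"tx": 88.2, "ty": -29.0, "tz": -22.8, "rx": -0.535, "ry": -0.07, "rz": -0.177}, {"tx": 105.8, "ty": -34.8, "tz": -27.4, "rx": -0.641, "ry": -0.083, "rz": -0.212}, {"tx": 123.4, "ty": -40.6, "tz": -31.9, "rx": -0.748, "ry": -0.097, "rz": -0.248}, {"tx": 123.4, "ty": -40.6, "tz": -31.9, "rx": -0.748, "ry": -0.097, "rz": -0.248}, {"tx": 123.4, "ty": -40.6, "tz": -31.9, "rx": -0.748, "ry": -0.097, "rz": -0.248}]
```

Request:
move_arm(
  series=[
    {"tx": 17.6,"ty": -5.8,"tz": -4.6,"rx": -0.107,"ry": -0.014,"rz": -0.035},
    {"tx": 35.3,"ty": -11.6,"tz": -9.1,"rx": -0.214,"ry": -0.028,"rz": -0.071},
    {"tx": 52.9,"ty": -17.4,"tz": -13.7,"rx": -0.321,"ry": -0.042,"rz": -0.106},
    {"tx": 70.5,"ty": -23.2,"tz": -18.3,"rx": -0.428,"ry": -0.056,"rz": -0.142},
    {"tx": 88.2,"ty": -29.0,"tz": -22.8,"rx": -0.535,"ry": -0.07,"rz": -0.177},
    {"tx": 105.8,"ty": -34.8,"tz": -27.4,"rx": -0.641,"ry": -0.083,"rz": -0.212},
    {"tx": 123.4,"ty": -40.6,"tz": -31.9,"rx": -0.748,"ry": -0.097,"rz": -0.248},
    {"tx": 123.4,"ty": -40.6,"tz": -31.9,"rx": -0.748,"ry": -0.097,"rz": -0.248},
    {"tx": 123.4,"ty": -40.6,"tz": -31.9,"rx": -0.748,"ry": -0.097,"rz": -0.248},
  ],
)

```text
time_s: 4.35
tool_pos: [0.6281, -0.0104, 0.1283]
orientation: [-1.57, 1.312, 2.647]
wrist_force: [-0.3, 0.6, 0.2]
gripper_width: 0.007
```

```bash
python3 look.py w2; python3 - <<'E'
from plan import *
v=np.load('w2.npy'); p,M=pose(62,.125); print((v[:3]-p)*1e3, np.round(R.from_matrix(M.T@rpy(v[3:])).as_rotvec(),3))
E
python3 ring.py w2
```

```text
4.35 [ 0.62814024 -0.01038184  0.12833866] [ 0.39   0.594 -0.553  1.401  0.152  1.44  -0.648] [-0.25982424  0.55153578  0.24938376] 0.006838523491361167
[[-0.226  0.85  -0.475]
 [ 0.122 -0.46  -0.88 ]
 [-0.967 -0.256  0.   ]]
[ 0.56312211 -2.43027896  1.39751727] [0.007 0.002 0.003]
2 [ 322  255  138  120 4894] [402.94217409 303.88414385] [ 0.65000328 -0.03827702  0.086     ]
10 [359 333  18  28 258] [367.57364341 346.63565891] [ 0.6225521  -0.05441535  0.086     ]
11 [309 408  20  26 357] [318.21008403 420.40896359] [ 0.5731067  -0.08952711  0.086     ]
12 [429 409  10  13  82] [432.53658537 414.85365854] [ 0.63725607 -0.10291534  0.086     ]
centre [ 0.60966766 -0.05413916] radius [0.04109462 0.05042241 0.0569667 ]
[  0   0   0   0   0   0   0   0   0   0   0   0   0   0   0   0   0   0
   0   0   0   0   0   0   0   0   0   0   0  53 249 267 215 219 223 225
 232 233 233 225 230 237 234 233 229 219 223 218 217 209 207  64   0   0
   0   0   0   0   0   0   0   0   0   0   0   0   0   0   0   0   0   0]
```

View pics/w2.png

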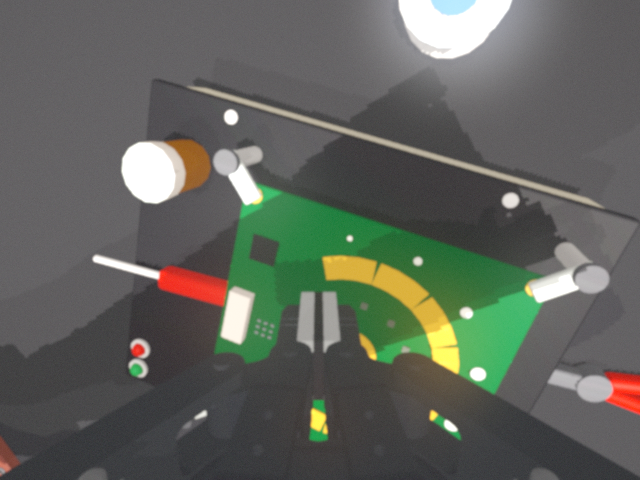

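```bash
cat >> plan.py <<'E'
C=np.array([.6103,-.0550]); OFF=12.; E=7.8e-3
def pose(phi,z,r=.05,th=TH):
    a=np.radians(phi); u=np.array([np.cos(a),np.sin(a),0]); b=np.radians(phi-90-OFF); n=np.array([np.cos(b),np.sin(b),0]); d=np.array([0,0,-1.])
    x=np.cos(th)*d-np.sin(th)*n; y=-(np.cos(th)*n+np.sin(th)*d); M=np.c_[x,y,np.cross(x,y)]
    return np.array([C[0]+r*u[0],C[1]+r*u[1],z])-M@np.array([0,-E,0]),M
E
python3 - <<'E'
from plan import *
p0,M0=here(); p,M=pose(62,.125)
w=R.from_matrix(M0.T@M).as_rotvec(); print(w)
w=w if w[0]<0 else w*(1-2*np.pi/np.linalg.norm(w))
T=[]
for i in range(1,21):
    f=i/20; T.append((p0+(p-p0)*f,M0@R.from_rotvec(w*f).as_matrix()))
rows(p0,M0,T[:10]); rows(*T[9],T[10:]) 
E
```

```text
t 4.4 p [ 0.6284 -0.0102  0.1291] q [ 0.39   0.593 -0.554  1.4    0.152  1.44  -0.648] F [-0.26 -0.21  0.32] w 0.001
[-2.94429878  0.00571588  0.07657688]
[{"tx": 0.1, "ty": -0.1, "tz": -0.2, "rx": -0.147, "ry": 0.0, "rz": 0.004}, {"tx": 0.3, "ty": -0.2, "tz": -0.3, "rx": -0.294, "ry": 0.001, "rz": 0.008}, {"tx": 0.4, "ty": -0.3, "tz": -0.5, "rx": -0.442, "ry": 0.001, "rz": 0.011}, {"tx": 0.5, "ty": -0.3, "tz": -0.7, "rx": -0.589, "ry": 0.001, "rz": 0.015}, {"tx": 0.7, "ty": -0.4, "tz": -0.9, "rx": -0.736, "ry": 0.001, "rz": 0.019}, {"tx": 0.8, "ty": -0.5, "tz": -1.0, "rx": -0.883, "ry": 0.002, "rz": 0.023}, {"tx": 0.9, "ty": -0.6, "tz": -1.2, "rx": -1.031, "ry": 0.002, "rz": 0.027}, {"tx": 1.1, "ty": -0.7, "tz": -1.4, "rx": -1.178, "ry": 0.002, "rz": 0.031}, {"tx": 1.2, "ty": -0.8, "tz": -1.6, "rx": -1.325, "ry": 0.003, "rz": 0.034}, {"tx": 1.3, "ty": -0.9, "tz": -1.7, "rx": -1.472, "ry": 0.003, "rz": 0.038}]
[{"tx": 0.1, "ty": 0.2, "tz": -0.1, "rx": -0.147, "ry": 0.0, "rz": 0.004}, {"tx": 0.3, "ty": 0.3, "tz": -0.2, "rx": -0.294, "ry": 0.001, "rz": 0.008}, {"tx": 0.4, "ty": 0.5, "tz": -0.3, "rx": -0.442, "ry": 0.001, "rz": 0.011}, {"tx": 0.5, "ty": 0.6, "tz": -0.4, "rx": -0.589, "ry": 0.001, "rz": 0.015}, {"tx": 0.7, "ty": 0.8, "tz": -0.5, "rx": -0.736, "ry": 0.001, "rz": 0.019}, {"tx": 0.8, "ty": 1.0, "tz": -0.6, "rx": -0.883, "ry": 0.002, "rz": 0.023}, {"tx": 0.9, "ty": 1.1, "tz": -0.7, "rx": -1.031, "ry": 0.002, "rz": 0.027}, {"tx": 1.1, "ty": 1.3, "tz": -0.8, "rx": -1.178, "ry": 0.002, "rz": 0.031}, {"tx": 1.2, "ty": 1.4, "tz": -1.0, "rx": -1.325, "ry": 0.003, "rz": 0.034}, {"tx": 1.3, "ty": 1.6, "tz": -1.1, "rx": -1.472, "ry": 0.003, "rz": 0.038}]
```

Request:
move_arm(
  series=[
    {"tx": 0.1,"ty": -0.1,"tz": -0.2,"rx": -0.147,"ry": 0.0,"rz": 0.004},
    {"tx": 0.3,"ty": -0.2,"tz": -0.3,"rx": -0.294,"ry": 0.001,"rz": 0.008},
    {"tx": 0.4,"ty": -0.3,"tz": -0.5,"rx": -0.442,"ry": 0.001,"rz": 0.011},
    {"tx": 0.5,"ty": -0.3,"tz": -0.7,"rx": -0.589,"ry": 0.001,"rz": 0.015},
    {"tx": 0.7,"ty": -0.4,"tz": -0.9,"rx": -0.736,"ry": 0.001,"rz": 0.019},
    {"tx": 0.8,"ty": -0.5,"tz": -1.0,"rx": -0.883,"ry": 0.002,"rz": 0.023},
    {"tx": 0.9,"ty": -0.6,"tz": -1.2,"rx": -1.031,"ry": 0.002,"rz": 0.027},
    {"tx": 1.1,"ty": -0.7,"tz": -1.4,"rx": -1.178,"ry": 0.002,"rz": 0.031},
    {"tx": 1.2,"ty": -0.8,"tz": -1.6,"rx": -1.325,"ry": 0.003,"rz": 0.034},
    {"tx": 1.3,"ty": -0.9,"tz": -1.7,"rx": -1.472,"ry": 0.003,"rz": 0.038},
  ],
)

```text
time_s: 5.4
tool_pos: [0.6283, -0.0078, 0.1288]
orientation: [3.128, 1.337, 2.538]
wrist_force: [0.2, -0.3, 0.6]
gripper_width: -0.001
```

Request:
move_arm(
  series=[
    {"tx": 0.1,"ty": 0.2,"tz": -0.1,"rx": -0.147,"ry": 0.0,"rz": 0.004},
    {"tx": 0.3,"ty": 0.3,"tz": -0.2,"rx": -0.294,"ry": 0.001,"rz": 0.008},
    {"tx": 0.4,"ty": 0.5,"tz": -0.3,"rx": -0.442,"ry": 0.001,"rz": 0.011},
    {"tx": 0.5,"ty": 0.6,"tz": -0.4,"rx": -0.589,"ry": 0.001,"rz": 0.015},
    {"tx": 0.7,"ty": 0.8,"tz": -0.5,"rx": -0.736,"ry": 0.001,"rz": 0.019},
    {"tx": 0.8,"ty": 1.0,"tz": -0.6,"rx": -0.883,"ry": 0.002,"rz": 0.023},
    {"tx": 0.9,"ty": 1.1,"tz": -0.7,"rx": -1.031,"ry": 0.002,"rz": 0.027},
    {"tx": 1.1,"ty": 1.3,"tz": -0.8,"rx": -1.178,"ry": 0.002,"rz": 0.031},
    {"tx": 1.2,"ty": 1.4,"tz": -1.0,"rx": -1.325,"ry": 0.003,"rz": 0.034},
    {"tx": 1.3,"ty": 1.6,"tz": -1.1,"rx": -1.472,"ry": 0.003,"rz": 0.038},
  ],
)

```text
time_s: 6.4
tool_pos: [0.628, -0.0059, 0.1274]
orientation: [1.571, 1.31, 2.45]
wrist_force: [-1.0, -1.0, -0.1]
gripper_width: 0.003
```

```bash
python3 - <<'E'
from plan import *
im=arm.get_image('wrist')
p0,M0=here(); p,M=pose(62,.125)
print((p0-p)*1e3,R.from_matrix(M.T@M0).as_rotvec())
im=arm.get_image('wrist'); cv2.imwrite('pics/w3.png',im); s=arm.observe();np.save('w3.npy',np.r_[s['tool_pos'],s['orientation']])
E
python3 ring.py w3
```

```text
t 6.45 p [ 0.6279 -0.0061  0.127 ] q [ 0.751  0.831 -1.184  1.409  0.531  1.519  2.049] F [-0.66 -0.84  0.34] w 0.005
[-0.06435923 -0.12843138 -0.05365001] [-0.01485983  0.00179827 -0.00033117]
1 [409  20  12  16 102] [413.42156863  28.79411765] [ 0.51405368 -0.05663907  0.086     ]
2 [  122    38   204   254 15263] [204.43543209 154.18980541] [ 0.62058298 -0.07682407  0.086     ]
3 [ 225  141   69   69 3210] [258.69750779 174.99937695] [ 0.60941616 -0.05462325  0.086     ]
9 [376 297  12  12  74] [380.59459459 301.75675676] [0.60700308 0.04107837 0.086     ]
10 [ 99 315  16  12  98] [107.81632653 319.47959184] [ 0.70448069 -0.05198485  0.086     ]
centre [ 0.60972648 -0.0544546 ] radius [0.04360528 0.05046837 0.05654588]
[  0   0   0 254 323 333 339 347 354 356 362 371 379 385 388 378 391 393
 392 389 386 371 383 374 368 369 357 338 345 335 323 316 305 292 291 287
 277 273 262 254 251 248 241 240 237 226 229 223 221 217 217  73   0   0
   0   0   0   0   0   0   0   0   0   0   0   0   0   0   0   0   0   0]
```

View pics/w3.png

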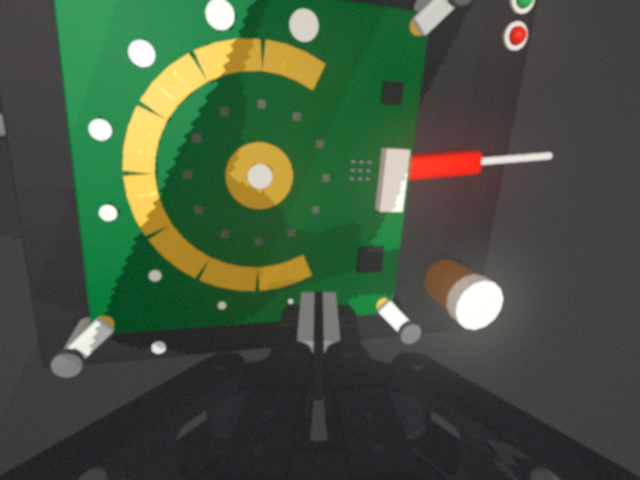

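```bash
cat >> plan.py <<'E'
C=np.array([.6098,-.0546])
E
python3 - <<'E'
from plan import *
p0,M0=here()
T=[pose(61.5,z) for z in (.117,.109,.101,.095,.091,.089,.089,.089)]
rows(p0,M0,T)
E
```

```text
t 6.5 p [ 0.6279 -0.0058  0.1269] q [ 0.75   0.831 -1.183  1.409  0.529  1.519  2.037] F [-0.03  0.38 -0.9 ] w -0.003
[{"tx": 7.6, "ty": -2.0, "tz": 0.1, "rx": 0.011, "ry": -0.004, "rz": -0.0}, {"tx": 15.3, "ty": -4.1, "tz": 0.1, "rx": 0.011, "ry": -0.004, "rz": -0.0}, {"tx": 23.1, "ty": -6.2, "tz": 0.1, "rx": 0.011, "ry": -0.004, "rz": -0.0}, {"tx": 28.8, "ty": -7.7, "tz": 0.1, "rx": 0.011, "ry": -0.004, "rz": -0.0}, {"tx": 32.7, "ty": -8.8, "tz": 0.1, "rx": 0.011, "ry": -0.004, "rz": -0.0}, {"tx": 34.6, "ty": -9.3, "tz": 0.1, "rx": 0.011, "ry": -0.004, "rz": -0.0}, {"tx": 34.6, "ty": -9.3, "tz": 0.1, "rx": 0.011, "ry": -0.004, "rz": -0.0}, {"tx": 34.6, "ty": -9.3, "tz": 0.1, "rx": 0.011, "ry": -0.004, "rz": -0.0}]
```

Request:
move_arm(
  series=[
    {"tx": 7.6,"ty": -2.0,"tz": 0.1,"rx": 0.011,"ry": -0.004,"rz": 0},
    {"tx": 15.3,"ty": -4.1,"tz": 0.1,"rx": 0.011,"ry": -0.004,"rz": 0},
    {"tx": 23.1,"ty": -6.2,"tz": 0.1,"rx": 0.011,"ry": -0.004,"rz": 0},
    {"tx": 28.8,"ty": -7.7,"tz": 0.1,"rx": 0.011,"ry": -0.004,"rz": 0},
    {"tx": 32.7,"ty": -8.8,"tz": 0.1,"rx": 0.011,"ry": -0.004,"rz": 0},
    {"tx": 34.6,"ty": -9.3,"tz": 0.1,"rx": 0.011,"ry": -0.004,"rz": 0},
    {"tx": 34.6,"ty": -9.3,"tz": 0.1,"rx": 0.011,"ry": -0.004,"rz": 0},
    {"tx": 34.6,"ty": -9.3,"tz": 0.1,"rx": 0.011,"ry": -0.004,"rz": 0},
  ],
)

```text
time_s: 7.3
tool_pos: [0.6277, -0.0042, 0.0903]
orientation: [1.567, 1.307, 2.433]
wrist_force: [-0.5, 0.1, 0.3]
gripper_width: -0.002
```

```bash
cat > chk.py <<'E'
from plan import *
import sys
phi,z=map(float,sys.argv[1:3])
F=[];Ps=[]
for i in range(2):
    s=arm.observe(); F.append(s['wrist_force']); Ps.append(s['tool_pos']); im=arm.get_image('wrist')
p0,M0=here(); F.append(arm.observe()['wrist_force']); Ps.append(p0); print('meanF',np.mean(F,0))
p,M=pose(phi,z); print('err mm',(np.mean(Ps,0)-p)*1e3,R.from_matrix(M.T@M0).as_rotvec()); 
e=p0+M0@[0,-E,0]; print('edge phi,r,z',np.degrees(np.arctan2(e[1]-C[1],e[0]-C[0])),np.hypot(*(e[:2]-C)),e[2])
if len(sys.argv)>3: cv2.imwrite(f'pics/{sys.argv[3]}.png',im)
E
python3 chk.py 61.5 .089 w4
```

```text
t 7.4 p [ 0.6278 -0.0043  0.0904] q [ 0.746  0.862 -1.161  1.443  0.551  1.462  2.023] F [ 0.1  -0.63 -1.07] w -0.001
meanF [-0.10996661 -0.03818055 -0.26699918]
err mm [-0.14599518  1.52659504 -0.66047054] [-0.00127487 -0.00061063  0.00215494]
edge phi,r,z 62.41811429989582 0.05126311104737682 0.08833996677260987
```

View pics/w4.png

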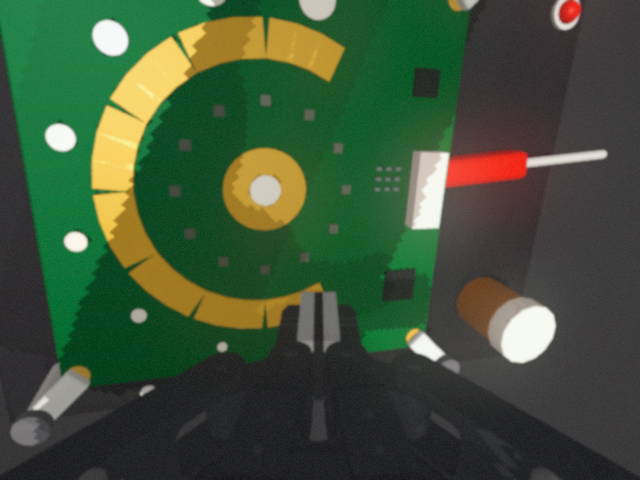

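```bash
python3 - <<'E'
from plan import *
s=arm.observe(); p,M=np.array(s['tool_pos']),rpy(s['orientation']); c=cam('wrist',s)
for y in (-.0078,0,.0078):
  for z in (-.011,0,.011): print(y,z,proj(c,p+M@[0,y,z]))
for r in (.044,.05,.056):
  for ph in (76,61.5,47): a=np.radians(ph); print(r,ph,proj(c,[C[0]+r*np.cos(a),C[1]+r*np.sin(a),.086]))
E
python3 -c "
import cv2
im=cv2.imread('pics/w4.png')[230:390,220:420]
cv2.imwrite('pics/w4z.png',cv2.resize(im,None,fx=3.7,fy=3.7,interpolation=cv2.INTER_CUBIC))"
```

```text
-0.0078 -0.011 [285.76217365 299.15375651]
-0.0078 0 [310.54458184 299.53495745]
-0.0078 0.011 [334.31160281 299.90053979]
0 -0.011 [285.76322174 318.81488415]
0 0 [310.54412164 318.78488417]
0 0.011 [334.30975577 318.75611327]
0.0078 -0.011 [285.7642697  338.47360314]
0.0078 0 [310.5436615  338.03250192]
0.0078 0.011 [334.30790895 337.60947142]
0.044 76 [282.09711874 317.53872122]
0.044 61.5 [293.20913519 292.45869801]
0.044 47 [298.51600692 265.18389884]
0.05 76 [293.28642179 323.77274444]
0.05 61.5 [305.86688436 295.70827207]
0.05 47 [312.05426672 265.11564615]
0.056 76 [304.16456201 329.833406  ]
0.056 61.5 [318.19997311 298.87449734]
0.056 47 [325.29529441 265.04889194]
```

View pics/w4z.png

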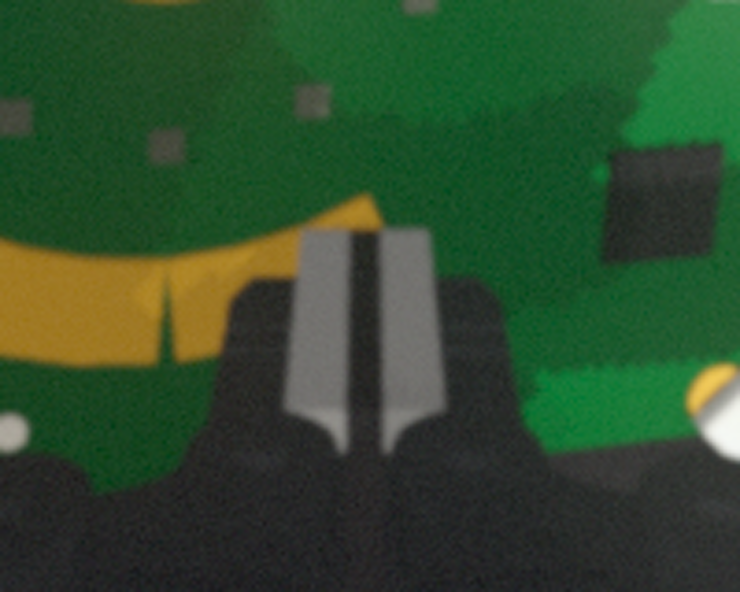

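```bash
python3 - <<'E'
from plan import *
s=arm.observe(); p,M=np.array(s['tool_pos']),rpy(s['orientation']); c=cam('wrist',s)
for z in (-.011,-.008):
  for x in (0.003,0,-.003,-.006,-.01,-.015,-.02): print(z,x,proj(c,p+M@[x,-.0078,z]),proj(c,p+M@[x,-.014,z]))
E
```

```text
-0.011 0.003 [282.58464413 299.48341682] [282.58367379 284.13193696]
-0.011 0 [285.76217365 299.15375651] [285.76134047 283.5239622 ]
-0.011 -0.003 [289.05703176 298.81192367] [289.0563466  282.89353719]
-0.011 -0.006 [292.47583912 298.45723142] [292.47531383 282.23939502]
-0.011 -0.01 [297.23945873 297.96301844] [297.23916682 281.32793933]
-0.011 -0.015 [303.55008224 297.30830789] [303.55011857 280.12048123]
-0.011 -0.02 [310.29444379 296.60859815] [310.29485496 278.83002824]
-0.008 0.003 [289.34445162 299.58524193] [289.3438083  284.32111355]
-0.008 0 [292.62540577 299.25932618] [292.62490969 283.72007   ]
-0.008 -0.003 [296.02679282 298.92144714] [296.02645535 283.09696306]
-0.008 -0.006 [299.5553678  298.57093381] [299.55520124 282.45055513]
-0.008 -0.01 [304.47062775 298.08267321] [304.47071011 281.55011514]
-0.008 -0.015 [310.9797984  297.43608044] [310.98022983 280.35767871]
-0.008 -0.02 [317.93340839 296.74533899] [317.93423719 279.08381948]
```

```bash
python3 - <<'E'
from plan import *
s=arm.observe(); p0,M0=np.array(s['tool_pos']),rpy(s['orientation'])
p,M=pose(61.5,.0863); rows(p0-[0,0,.0006],M0,[(p,M)])
E
```

```text
[{"tx": 1.1, "ty": -1.4, "tz": -1.1, "rx": 0.001, "ry": 0.001, "rz": -0.002}]
```

Request:
move_arm(
  series=[
    {"tx": 1.1,"ty": -1.4,"tz": -1.1,"rx": 0,"ry": 0,"rz": 0},
    {"tx": 2.1,"ty": -1.7,"tz": -1.1,"rx": 0,"ry": 0,"rz": 0},
    {"tx": 3.0,"ty": -1.9,"tz": -1.1,"rx": 0,"ry": 0,"rz": 0},
    {"tx": 3.0,"ty": -1.9,"tz": -1.1,"rx": 0,"ry": 0,"rz": 0},
  ],
)

```text
time_s: 7.8
tool_pos: [0.6278, -0.0061, 0.0867]
orientation: [1.569, 1.307, 2.434]
wrist_force: [0.4, -1.4, 1.6]
gripper_width: 0.006
```

```bash
python3 chk.py 61.5 .0843 w5
```

```text
t 7.9 p [ 0.6279 -0.0061  0.0868] q [ 0.748  0.866 -1.158  1.445  0.554  1.458  2.024] F [ 0.16 -1.73  0.98] w 0.003
meanF [ 0.67029051 -1.62736612  1.7959246 ]
err mm [-0.0765155  -0.34097766  0.45529471] [-0.00096742 -0.00033256  0.00206652]
edge phi,r,z 61.381879648676986 0.049673850468319194 0.08477717759815359
```

```bash
python3 -c "
import cv2
im=cv2.imread('pics/w5.png')[230:390,220:420]
cv2.imwrite('pics/w5z.png',cv2.resize(im,None,fx=3.7,fy=3.7,interpolation=cv2.INTER_CUBIC))"
```

```text
(no output)
```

View pics/w5z.png

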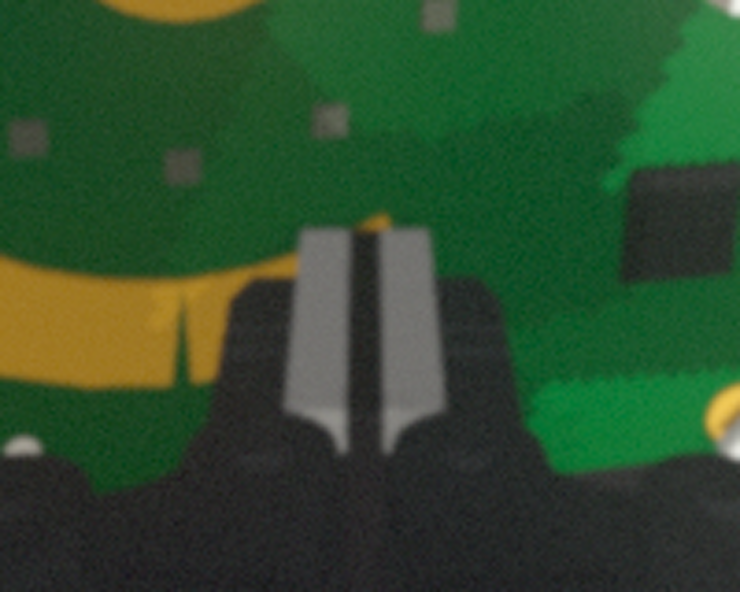

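```bash
python3 - <<'E'
from plan import *
Z=.0838; a=61.5
for k in range(6):
    z0=.0843 if k==0 else Z
    ph=[a-4*i for i in range(1,11)]; ph=[max(q,-149) for q in ph]
    print(ph[-1]); rows(*pose(a,z0),[pose(q,Z) for q in ph]); a=ph[-1]
E
```

```text
21.5
[{"tx": -0.4, "ty": -3.5, "tz": 1.1, "rx": 0.067, "ry": -0.018, "rz": 0.0}, {"tx": -1.3, "ty": -6.9, "tz": 2.0, "rx": 0.135, "ry": -0.036, "rz": 0.0}, {"tx": -2.3, "ty": -10.3, "tz": 2.7, "rx": 0.202, "ry": -0.054, "rz": 0.0}, {"tx": -3.2, "ty": -13.8, "tz": 3.0, "rx": 0.27, "ry": -0.072, "rz": 0.0}, {"tx": -4.1, "ty": -17.3, "tz": 3.2, "rx": 0.337, "ry": -0.09, "rz": 0.0}, {"tx": -5.1, "ty": -20.8, "tz": 3.1, "rx": 0.405, "ry": -0.108, "rz": 0.0}, {"tx": -6.0, "ty": -24.3, "tz": 2.7, "rx": 0.472, "ry": -0.126, "rz": 0.0}, {"tx": -6.9, "ty": -27.8, "tz": 2.1, "rx": 0.539, "ry": -0.145, "rz": 0.0}, {"tx": -7.8, "ty": -31.2, "tz": 1.2, "rx": 0.607, "ry": -0.163, "rz": 0.0}, {"tx": -8.7, "ty": -34.5, "tz": 0.1, "rx": 0.674, "ry": -0.181, "rz": 0.0}]
-18.5
[{"tx": -0.9, "ty": -3.3, "tz": 1.1, "rx": 0.067, "ry": -0.018, "rz": 0.0}, {"tx": -1.8, "ty": -6.7, "tz": 2.0, "rx": 0.135, "ry": -0.036, "rz": 0.0}, {"tx": -2.7, "ty": -10.2, "tz": 2.7, "rx": 0.202, "ry": -0.054, "rz": 0.0}, {"tx": -3.7, "ty": -13.7, "tz": 3.0, "rx": 0.27, "ry": -0.072, "rz": 0.0}, {"tx": -4.6, "ty": -17.2, "tz"
[... 2776 characters left out ...]
"ry": -0.018, "rz": 0.0}, {"tx": -1.8, "ty": -6.7, "tz": 2.0, "rx": 0.135, "ry": -0.036, "rz": 0.0}, {"tx": -2.4, "ty": -8.9, "tz": 2.4, "rx": 0.177, "ry": -0.047, "rz": 0.0}, {"tx": -2.4, "ty": -8.9, "tz": 2.4, "rx": 0.177, "ry": -0.047, "rz": 0.0}, {"tx": -2.4, "ty": -8.9, "tz": 2.4, "rx": 0.177, "ry": -0.047, "rz": 0.0}, {"tx": -2.4, "ty": -8.9, "tz": 2.4, "rx": 0.177, "ry": -0.047, "rz": 0.0}, {"tx": -2.4, "ty": -8.9, "tz": 2.4, "rx": 0.177, "ry": -0.047, "rz": 0.0}, {"tx": -2.4, "ty": -8.9, "tz": 2.4, "rx": 0.177, "ry": -0.047, "rz": 0.0}, {"tx": -2.4, "ty": -8.9, "tz": 2.4, "rx": 0.177, "ry": -0.047, "rz": 0.0}, {"tx": -2.4, "ty": -8.9, "tz": 2.4, "rx": 0.177, "ry": -0.047, "rz": 0.0}]
```

Request:
move_arm(
  series=[
    {"tx": -0.4,"ty": -3.5,"tz": 1.1,"rx": 0.067,"ry": -0.018,"rz": 0.0},
    {"tx": -1.3,"ty": -6.9,"tz": 2.0,"rx": 0.135,"ry": -0.036,"rz": 0.0},
    {"tx": -2.3,"ty": -10.3,"tz": 2.7,"rx": 0.202,"ry": -0.054,"rz": 0.0},
    {"tx": -3.2,"ty": -13.8,"tz": 3.0,"rx": 0.27,"ry": -0.072,"rz": 0.0},
    {"tx": -4.1,"ty": -17.3,"tz": 3.2,"rx": 0.337,"ry": -0.09,"rz": 0.0},
    {"tx": -5.1,"ty": -20.8,"tz": 3.1,"rx": 0.405,"ry": -0.108,"rz": 0.0},
    {"tx": -6.0,"ty": -24.3,"tz": 2.7,"rx": 0.472,"ry": -0.126,"rz": 0.0},
  ],
)

```text
time_s: 8.6
tool_pos: [0.6483, -0.019, 0.0864]
orientation: [1.574, 1.305, 1.949]
wrist_force: [-1.6, 2.4, 2.9]
gripper_width: -0.002
```

```bash
python3 chk.py 33.5 .0838 w6
```

```text
t 8.7 p [ 0.6486 -0.02    0.0865] q [ 0.798  0.81  -1.098  1.478  0.459  1.315  1.649] F [0.9  1.14 3.02] w 0.002
meanF [2.18863623e-04 1.41097336e+00 2.45275157e+00]
err mm [-0.20681542  0.32384022  0.62466423] [0.00024153 0.00051289 0.00252993]
edge phi,r,z 33.637670729416534 0.049884242062976245 0.08443411154004747
```

View pics/w6.png

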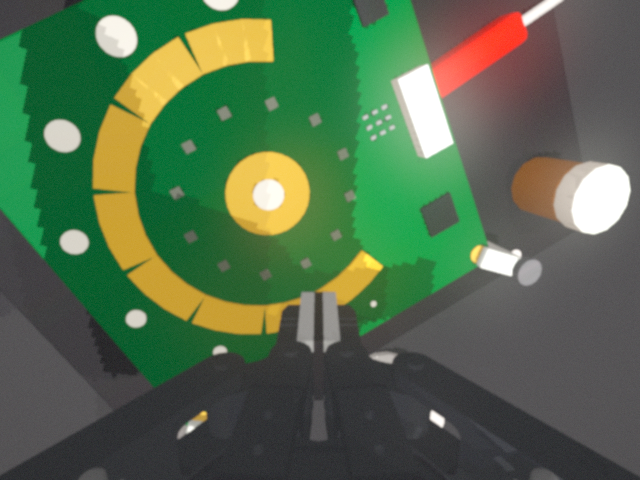

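Request:
move_arm(
  series=[
    {"tx": -0.9,"ty": -3.3,"tz": 1.1,"rx": 0.067,"ry": -0.018,"rz": 0.0},
    {"tx": -1.8,"ty": -6.7,"tz": 2.0,"rx": 0.135,"ry": -0.036,"rz": 0.0},
    {"tx": -2.7,"ty": -10.2,"tz": 2.7,"rx": 0.202,"ry": -0.054,"rz": 0.0},
    {"tx": -3.7,"ty": -13.7,"tz": 3.0,"rx": 0.27,"ry": -0.072,"rz": 0.0},
    {"tx": -4.6,"ty": -17.2,"tz": 3.2,"rx": 0.337,"ry": -0.09,"rz": 0.0},
    {"tx": -5.5,"ty": -20.7,"tz": 3.1,"rx": 0.405,"ry": -0.108,"rz": 0.0},
    {"tx": -6.5,"ty": -24.2,"tz": 2.7,"rx": 0.472,"ry": -0.126,"rz": 0.0},
    {"tx": -7.4,"ty": -27.7,"tz": 2.1,"rx": 0.539,"ry": -0.145,"rz": 0.0},
    {"tx": -8.3,"ty": -31.1,"tz": 1.2,"rx": 0.607,"ry": -0.163,"rz": 0.0},
    {"tx": -9.2,"ty": -34.4,"tz": 0.1,"rx": 0.674,"ry": -0.181,"rz": 0.0},
  ],
)

```text
time_s: 9.7
tool_pos: [0.6618, -0.0521, 0.0864]
orientation: [1.577, 1.307, 1.256]
wrist_force: [0.5, 2.3, 2.1]
gripper_width: -0.002
```

```bash
python3 chk.py -6.5 .0838 w7
```

```text
t 9.8 p [ 0.6616 -0.0527  0.0864] q [ 0.864  0.67  -0.998  1.601  0.342  1.071  1.1  ] F [0.99 1.11 2.33] w -0.004
meanF [1.06956585 1.57145422 2.43374759]
err mm [-0.15425068  0.65534091  0.5857754 ] [-0.00232034  0.0019056   0.00115101]
edge phi,r,z -6.0017451016992736 0.04974410216256181 0.08440086563093083
```

Request:
move_arm(
  series=[
    {"tx": -0.9,"ty": -3.3,"tz": 1.1,"rx": 0.067,"ry": -0.018,"rz": 0.0},
    {"tx": -1.8,"ty": -6.7,"tz": 2.0,"rx": 0.135,"ry": -0.036,"rz": 0.0},
    {"tx": -2.7,"ty": -10.2,"tz": 2.7,"rx": 0.202,"ry": -0.054,"rz": 0.0},
    {"tx": -3.7,"ty": -13.7,"tz": 3.0,"rx": 0.27,"ry": -0.072,"rz": 0.0},
    {"tx": -4.6,"ty": -17.2,"tz": 3.2,"rx": 0.337,"ry": -0.09,"rz": 0.0},
    {"tx": -5.5,"ty": -20.7,"tz": 3.1,"rx": 0.405,"ry": -0.108,"rz": 0.0},
    {"tx": -6.5,"ty": -24.2,"tz": 2.7,"rx": 0.472,"ry": -0.126,"rz": 0.0},
    {"tx": -7.4,"ty": -27.7,"tz": 2.1,"rx": 0.539,"ry": -0.145,"rz": 0.0},
    {"tx": -8.3,"ty": -31.1,"tz": 1.2,"rx": 0.607,"ry": -0.163,"rz": 0.0},
    {"tx": -9.2,"ty": -34.4,"tz": 0.1,"rx": 0.674,"ry": -0.181,"rz": 0.0},
  ],
)

```text
time_s: 10.8
tool_pos: [0.651, -0.0862, 0.0864]
orientation: [1.576, 1.309, 0.558]
wrist_force: [1.5, 2.1, 2.7]
gripper_width: 0.005
```

```bash
python3 chk.py -46.5 .0838 w8
```

```text
t 10.9 p [ 0.6507 -0.0864  0.0864] q [ 0.839  0.478 -0.849  1.762  0.264  0.848  0.486] F [0.14 0.21 3.38] w 0.006
meanF [1.10194165 0.87959611 2.79128466]
err mm [0.12669141 0.5895115  0.57840916] [-0.00431831  0.00165585 -0.00034612]
edge phi,r,z -46.074955515942314 0.049691977865713596 0.08439027184275615
```

View pics/w8.png

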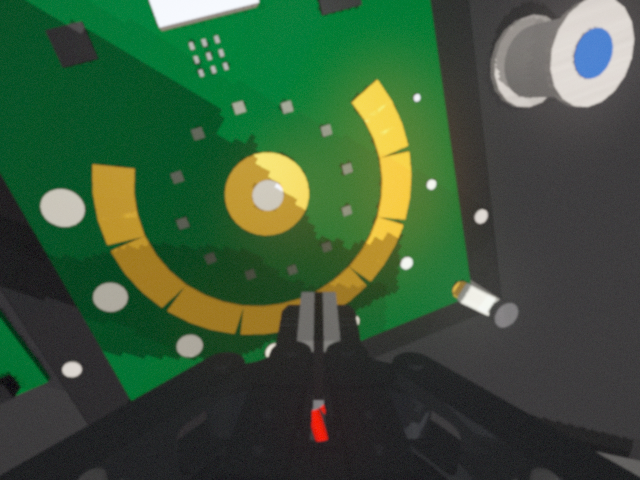

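Request:
move_arm(
  series=[
    {"tx": -0.9,"ty": -3.3,"tz": 1.1,"rx": 0.067,"ry": -0.018,"rz": 0.0},
    {"tx": -1.8,"ty": -6.7,"tz": 2.0,"rx": 0.135,"ry": -0.036,"rz": 0.0},
    {"tx": -2.7,"ty": -10.2,"tz": 2.7,"rx": 0.202,"ry": -0.054,"rz": 0.0},
    {"tx": -3.7,"ty": -13.7,"tz": 3.0,"rx": 0.27,"ry": -0.072,"rz": 0.0},
    {"tx": -4.6,"ty": -17.2,"tz": 3.2,"rx": 0.337,"ry": -0.09,"rz": 0.0},
    {"tx": -5.5,"ty": -20.7,"tz": 3.1,"rx": 0.405,"ry": -0.108,"rz": 0.0},
    {"tx": -6.5,"ty": -24.2,"tz": 2.7,"rx": 0.472,"ry": -0.126,"rz": 0.0},
    {"tx": -7.4,"ty": -27.7,"tz": 2.1,"rx": 0.539,"ry": -0.145,"rz": 0.0},
    {"tx": -8.3,"ty": -31.1,"tz": 1.2,"rx": 0.607,"ry": -0.163,"rz": 0.0},
    {"tx": -9.2,"ty": -34.4,"tz": 0.1,"rx": 0.674,"ry": -0.181,"rz": 0.0},
  ],
)

```text
time_s: 11.9
tool_pos: [0.6209, -0.1055, 0.0863]
orientation: [1.571, 1.31, -0.144]
wrist_force: [2.8, -0.5, 2.4]
gripper_width: -0.0
```

```bash
python3 chk.py -86.5 .0838 w9
```

```text
t 12.0 p [ 0.6205 -0.1052  0.0862] q [ 0.653  0.315 -0.647  1.893  0.311  0.755 -0.29 ] F [-0.05  0.09  3.11] w -0.0
meanF [ 1.48116302 -0.48152227  2.70694454]
err mm [0.30371501 0.38736237 0.43307654] [-0.00570429  0.00103034 -0.00147181]
edge phi,r,z -86.26174598453785 0.04959810778342933 0.08417222480783085
```

Request:
move_arm(
  series=[
    {"tx": -0.9,"ty": -3.3,"tz": 1.1,"rx": 0.067,"ry": -0.018,"rz": 0.0},
    {"tx": -1.8,"ty": -6.7,"tz": 2.0,"rx": 0.135,"ry": -0.036,"rz": 0.0},
    {"tx": -2.7,"ty": -10.2,"tz": 2.7,"rx": 0.202,"ry": -0.054,"rz": 0.0},
    {"tx": -3.7,"ty": -13.7,"tz": 3.0,"rx": 0.27,"ry": -0.072,"rz": 0.0},
    {"tx": -4.6,"ty": -17.2,"tz": 3.2,"rx": 0.337,"ry": -0.09,"rz": 0.0},
    {"tx": -5.5,"ty": -20.7,"tz": 3.1,"rx": 0.405,"ry": -0.108,"rz": 0.0},
    {"tx": -6.5,"ty": -24.2,"tz": 2.7,"rx": 0.472,"ry": -0.126,"rz": 0.0},
    {"tx": -7.4,"ty": -27.7,"tz": 2.1,"rx": 0.539,"ry": -0.145,"rz": 0.0},
    {"tx": -8.3,"ty": -31.1,"tz": 1.2,"rx": 0.607,"ry": -0.163,"rz": 0.0},
    {"tx": -9.2,"ty": -34.4,"tz": 0.1,"rx": 0.674,"ry": -0.181,"rz": 0.0},
  ],
)

```text
time_s: 13.0
tool_pos: [0.5854, -0.1009, 0.0861]
orientation: [1.564, 1.31, -0.849]
wrist_force: [1.4, -1.1, 2.9]
gripper_width: -0.001
```

```bash
python3 chk.py -126.5 .0838 w10
```

```text
t 13.1 p [ 0.5852 -0.1003  0.0859] q [ 0.415  0.266 -0.497  1.926  0.439  0.864 -1.166] F [-0.66  0.26  2.7 ] w -0.002
meanF [ 0.14330213 -0.79782269  2.65017162]
err mm [ 0.22248535 -0.03549853  0.22663904] [-0.00627697 -0.00043123 -0.00196688]
edge phi,r,z -126.44316894240728 0.04984152802344403 0.08393600870250414
```

View pics/w10.png

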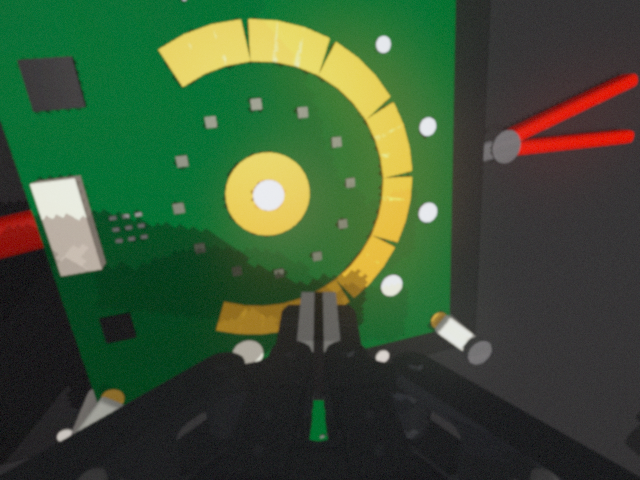

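Request:
move_arm(
  series=[
    {"tx": -0.9,"ty": -3.3,"tz": 1.1,"rx": 0.067,"ry": -0.018,"rz": 0.0},
    {"tx": -1.8,"ty": -6.7,"tz": 2.0,"rx": 0.135,"ry": -0.036,"rz": 0.0},
    {"tx": -2.7,"ty": -10.2,"tz": 2.7,"rx": 0.202,"ry": -0.054,"rz": 0.0},
    {"tx": -3.7,"ty": -13.7,"tz": 3.0,"rx": 0.27,"ry": -0.072,"rz": 0.0},
    {"tx": -4.6,"ty": -17.2,"tz": 3.2,"rx": 0.337,"ry": -0.09,"rz": 0.0},
    {"tx": -5.1,"ty": -18.9,"tz": 3.2,"rx": 0.371,"ry": -0.099,"rz": 0.0},
    {"tx": -5.1,"ty": -18.9,"tz": 3.2,"rx": 0.371,"ry": -0.099,"rz": 0.0},
    {"tx": -5.1,"ty": -18.9,"tz": 3.2,"rx": 0.371,"ry": -0.099,"rz": 0.0},
    {"tx": -5.1,"ty": -18.9,"tz": 3.2,"rx": 0.371,"ry": -0.099,"rz": 0.0},
  ],
)

```text
time_s: 14.0
tool_pos: [0.5697, -0.0883, 0.086]
orientation: [1.568, 1.311, -1.229]
wrist_force: [0.9, -0.3, 3.3]
gripper_width: 0.005
```

```bash
python3 chk.py -148.5 .0838 w11; python3 - <<'E'
from h import *
cv2.imwrite('pics/top11.png',arm.get_image('top')); cv2.imwrite('pics/sc11.png',arm.get_image('scene'))
a,b=cv2.imread('pics/scene0.png'),cv2.imread('pics/sc11.png')
cv2.imwrite('pics/cmp.png',cv2.resize(np.hstack([a[180:360,200:520],b[180:360,200:520]]),(800,225)))
E
```

```text
t 14.1 p [ 0.5697 -0.0883  0.0861] q [ 0.31   0.286 -0.447  1.895  0.458  0.978 -1.602] F [ 1.33 -0.98  3.48] w -0.002
meanF [ 1.20307581 -0.49295405  2.89685866]
err mm [ 0.05358394 -0.44823928  0.23224518] [-0.00354803  0.00040245 -0.00131558]
edge phi,r,z -148.0293258107676 0.050234478387583 0.0840772038252497
```

View pics/w11.png

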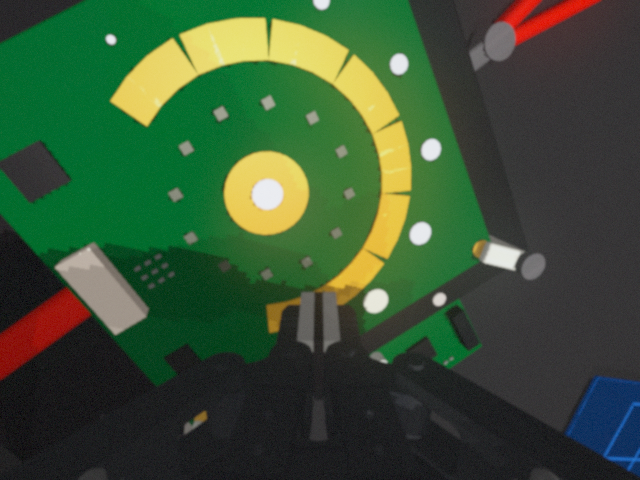

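View pics/cmp.png

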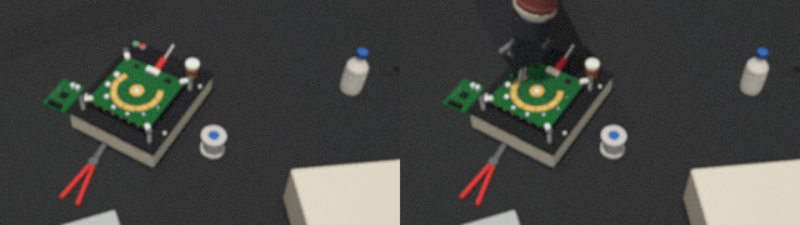

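```bash
python3 - <<'E'
from workcell import arm
print(arm.finish_job())
E
```

```text
the job is handed in; nothing more can be done
None
```

I ran the closed fingertips round the gold ring from the smallest dot to the biggest and handed the job in at about 14.2 s. The fingertips were still resting on the last segment. No verdict was reported.

**How it was done:** I leaned the gripper 15° so that one finger edge touched, lying roughly radially across the ring. It touched down on pad0 and slid in one sweep through pad1 to pad6 to pad7. There I held it.

**Last checks:**
- **Position:** the measured contact edge was at -148.0° and 50.2 mm from the ring's centre, against about -148.6° and 50 mm for the middle of pad7. The wrist picture shows the fingertips on pad7.
- **Force:** the upward force was about 2.9 N at the end and about 1.8 to 2.9 N at each check along the way. The force readings scatter by about 0.6 N.
- **Board:** it was pressed down about 2 mm at each check, well short of the 5.5 mm limit.
- **Key:** the contact edge was about 50 mm from the ring's centre at every check, well clear of the key (15 mm radius).
- **Other things:** in the before-and-after scene pictures, the fixture, jar, driver, spool, spare board, pliers and bottle look unmoved. The tray was outside that picture crop and I did not compare it.

**What disagreed or was not checked:**
- The network could not tell the segments apart, so I took their angles from my own fit of the ring in the pictures.
- The fingertip looked about 3 mm off its calibrated position in the wrist picture, near the stated 2 mm calibration error.
- I checked between moves about every 22 to 40°, so contact on each segment in between follows from the steady force and was not measured segment by segment.

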